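# Push the dip can's dasher home with the tamper

### The job

The dip can has been put back together, but its sprung dasher plate still stands proud and crooked because the sleeve under it has not been pushed into its socket. Take the tamper from its wooden rest and with its flat face press the plate slowly and squarely down until it bottoms out level and the sleeve is hard home; keep about 20 N on it there for a second, never over 30 N, then let the plate come up. Gently stand the tamper upright back in its rest, and leave everything else on the desk where it is.

Things in the scene. Friction and masses are not known exactly. Their poses are not given: they have to be found in the camera images.
- can: Round bare-metal bench dip can, 108 mm in diameter and 92 mm high, its top flaring out (from 74 mm height) to a drip pan of 147 mm diameter at the rim. Fixed to the mat, upright. Origin: centre of its underside, z up. A perforated steel dasher plate lies in its mouth.
- dasher_top (a point): Centre of the upper face of the can's dasher plate: round, 94 mm across, 8 mm skirt, perforated plain steel; z is the face's normal. It tips on a stiff swivel here (about 0.06 N m), stays as left and starts 4 to 7.5 degrees crooked, 73 to 89 mm above the can's origin. Over 30 N from the tamper bends the plate.
- can_rim (a point): Centre of the can's mouth, 92 mm above the can's origin. Pressing: the spring yields first (from about 3 N; 14 mm, solid on the sleeve at about 8 N); then at about 14 N the sleeve, 5 to 9 mm proud in its tight socket, slides to a hard stop and stays. Only there can the plate take over 15 N. The socket's depth differs from can to can: at the stop the plate is 54 to 66 mm above the can's origin.
- tamper: Hand tamper, 89 mm high, 0.2 to 0.3 kg, standing upright in its rest. Flat round steel foot 54 mm in diameter and 10 mm thick, a short 20 mm neck, then an octagonal dark wooden handle 26 mm across flats between 26 and 81 mm height, domed on top. Origin: centre of the foot's underside; z up along the handle. Two of the eight flats face along its x axis, two along y, four at 45 degrees.
- tamper_rest: Round wooden dish, fixed to the mat, 74 mm in outer diameter, 10 mm high, with a round recess 66 mm across whose floor is 4 mm above its underside: the tamper's foot stands in it. Origin: centre of its underside, z up.
- thinner: Sealed amber glass bottle, 60 mm in diameter, 125 mm high, at the far edge of the mat. Origin: centre of its underside. A bystander.
- paint_a: Small glass paint jar, 32 mm in diameter, 42 mm high. Origin: centre of its underside. A bystander.
- paint_b: Another small glass paint jar, 32 mm in diameter, 42 mm high. Origin: centre of its underside. A bystander.
- brush_rest: White ceramic brush rest, 92 mm long, 28 mm wide, 20 mm high, in the middle of the mat. Origin: centre of its underside, x along it. A bystander.
- pin_vice: Steel pin vice, 11 mm thick and about 115 mm long, lying on the near part of the mat, x along it. Origin: under its middle. A bystander.
- brush: Fine paint brush, 190 mm long, 6 mm thick, lying on the desk beside the mat, x along it. Origin: under its middle. A bystander.
Not all that is in view belongs to the job. There is more than one size of the can; the one meant has the size given above. What is shaped like the tamper but pink or purple is not meant.

How it is judged:
On the way:
1. the tamper, bearing on the plate with 17 to 30 N, holds it on the stop, level within 2.3 degrees, for 0.5 s (contact force between tamper and can above 17 N and angle between dasher_top's own z axis and vertical below 0.04 rad and distance of dasher_top from where it was at the start of the episode above 0.0175 m), for 0.5 s.
At the end, for the whole second after the job is handed in: The dasher plate has come up again and, its sleeve home, stays 3.5 to 10.5 mm lower than it started, level within 2.3 degrees; the tamper stands upright (within 3 degrees), at rest, let go, in the recess of its wooden rest (centres within 9 mm, foot on the floor within 2 mm) (distance of dasher_top from where it was at the start of the episode between 0.0035 and 0.0105 m and angle between dasher_top's own z axis and vertical below 0.04 rad and horizontal distance between tamper and tamper_rest below 0.009 m and z of tamper in the frame of tamper_rest below 0.006 m and angle between tamper's own z axis and vertical below 0.05 rad and linear speed of tamper below 0.02 m/s); the robot touches nothing.
It fails at once if the tamper presses or strikes the can or its dasher with more than 30 N (contact force between tamper and can above 30 N).
It fails at once if the gripper or the arm presses the can or its dasher itself (more than 3 N) (contact force between any of the fingers, the arm and can above 3 N).
It fails at once if the tamper is dropped or rammed into its rest (more than 40 N) (contact force between tamper and tamper_rest above 40 N).
It fails at once if a bystander is shifted by more than 20 mm, or the thinner bottle is tipped (distance of any of thinner, paint_a, paint_b, brush_rest, pin_vice, brush from where it was at the start of the episode above 0.02 m or angle between thinner's own z axis and vertical above 0.2 rad).
It also fails if it takes over 61 s, if anything falls off the work surface, if the arm or the gripper's body presses on something with over 40 N, if the wrist force passes 120 N, or if a joint passes its speed limit or range.

### The arm

A 6-joint arm with a two-finger parallel gripper is mounted at the origin on the work surface. World frame = base frame: x ahead of the robot, y to its left, z up, the work surface at z = 0. Lengths are in m, angles in rad, forces in N, time in s.
With the tool pointing down it reaches from about 0.3 to 0.875 m from the base axis. Payload 6.4 kg.
Tool frame: the origin (TCP) lies between the finger pads; the fingertips stand robot.tip_extent ahead of it and the grasp point (between the pads) lies 3 mm ahead of it (robot.tip_extent is the distance from the TCP to the fingertips, in m); z points along the fingers, y is the direction in which the jaws open and shut (so a half turn about z gives the same grasp; the last joint's range is limited). The gripper opens to 88 mm and grips with 3 to 60 N. Pads are 18 mm wide; open, the fingers measure 123 mm over their backs; the gripper's body (75 mm by 187 mm) begins 45 mm behind the grasp point.
Start: joints at [-1.386, 0.181, 1.607, -0, 1.354, -0.206], TCP at [0.219, -0.532, 0.227] pointing down, gripper open.
Joint ranges: [-2.99, 2.99], [-0.89, 2.07], [0.3, 2.58], [-1.14, 4.28], [0, 2.63], [-3.12, 3.12]. Speed limits (rad/s): [2.57, 2.57, 3.01, 3.14, 3.14, 3.14].

### API

Orientations are given as a rotation vector (axis times angle).
In Python, from bench import robot gives the robot as it stands.
- The arm moves only by the tool jog_arm, never from a script. Its argument "targets" is a list of rows, each a list of 6 numbers: the shift along the tool's x, y, z in mm, then the turn, a rotation vector about the tool's x, y, z in units of 8 degrees (1.0 is 8 degrees). In form: [[tx, ty, tz, ax, ay, az], ...]. A call has exactly 5 rows; each row is the pose to reach, as a shift and turn from the pose commanded when the call began, along the tool's axes at that moment; what a row does not reach only later rows make up. A row lasts 1/10 s, in which the tool goes at most 50 mm and 8.59 degrees, less where a joint would pass 70% of its speed; a pose out of reach is approached as far as the arm can. A call with a gripper value outside its range is refused whole. "gripper" is the closure, from -1 (fully open) to 1 (shut), so that 0 is half open, set as the call begins (left out, the last holds). The fingers move at their own pace and stop on an object; "squeeze" is the grip in N (left out, the last holds). Time passes only in rows, so rows that repeat a pose let the fingers close, or fill a call up. It gives the time, the measured TCP pose, the force and the opening at its end, in the units of the state.
- robot.get_obs(): the state, without advancing time (a new reading comes with each control period).
- robot.read_camera(name): name is "scene" or "top"; returns (picture, depth): 480x640x3 uint8, blue, green, red; 480x640 float32, m along the optical axis (not along the pixel's ray), 0 where there is no reading.
- robot.camera_params(name): a dict with "K" (3x3 intrinsics, pixels), "k1" (the pictures are not rectified: a ray, as slopes to the right and down, at radius r is drawn at 1 + k1 r^2 times it, then the intrinsics apply), "rvec" (rotation vector, rad) and "tvec" (3), from world to camera coordinates, as OpenCV has them. Camera axes: x right, y down, z forward; pixel columns grow to the right and rows downward; lengths in m; the calibration is good to about 2 mm. A picture is of the moment at which its call begins. camera_params takes no time and is no camera call.
- robot.sign_off(): hands the job in, once; it reports no verdict.
The state is a dict: "t": time; "joints": joint angles; "qvel": joint speeds; "effort": joint torques, N m; "position": TCP position; "ee_rot": TCP orientation; "wrist_force": force on the tool from outside, world axes, zero at the start; "wrist_torque": the same for the moment, N m; "grip_width": opening from 0.0 (shut) to 1.0 (fully open).
Only numpy, scipy, OpenCV 4.12 (cv2) and the standard library are available. Lean on these libraries where they do the work, as an engineer would, in place of code of your own. Each camera call takes 0.05 s, during which the arm holds its last target. There are 200 camera calls.

## Working session

There is one attempt and no reset: what is moved stays moved. The work goes in short steps, Python scripts to look and compute and a tool call to move; the robot and the scene stay as the last step left them, time stands still between calls to the robot, and variables do not carry over. Pictures are saved under pics/ and viewed, about 8 in all and at most 12, crops included, and the job is handed in when it is done.

Besides the shell and the picture viewer there is one more tool, called after "Emit:" as name(argument=value, ...) on one line, values as JSON. jog_arm: Moves the arm, as the interface text tells. Its arguments: {"type":"object","properties":{"targets":{"type":"array"},"gripper":{"type":"number"},"squeeze":{"type":"number"}},"required":["targets"]}

```bash
mkdir -p pics; ls
cat > h.py <<'E'
import numpy as np, cv2
from scipy.spatial.transform import Rotation as R
from bench import robot
def cam(n):
    p=robot.camera_params(n); return np.array(p["K"],float),p["k1"],R.from_rotvec(np.ravel(p["rvec"])).as_matrix(),np.ravel(p["tvec"])
def cloud(n,depth):
    K,k1,Rm,t=cam(n); v,u=np.mgrid[:480,:640].astype(np.float32)
    D=np.array([k1,0,0,0,0.])
    xy=cv2.undistortPoints(np.stack([u.ravel(),v.ravel()],1)[:,None].astype(np.float64),K,D)[:,0].reshape(480,640,2)
    P=np.dstack([xy*depth[...,None],depth]); W=(P-t)@Rm
    W[depth<=0]=np.nan
    return W
def proj(n,X):
    K,k1,Rm,t=cam(n); return cv2.projectPoints(np.atleast_2d(X).astype(float),cv2.Rodrigues(Rm)[0],t,K,np.array([k1,0,0,0,0.]))[0][:,0]
def shoot(n,tag):
    im,d=robot.read_camera(n); cv2.imwrite(f"pics/{tag}.png",im); np.save(f"pics/{tag}.npy",d); return im,d
E
python3 - <<'E'
from h import *
for n in("scene","top"):
    shoot(n,n+"0"); K,k,Rm,t=cam(n); print(n,K.ravel(),k,-Rm.T@t)
o=robot.get_obs(); print(o, robot.tip_extent)
E
```

```text
pics
scene [573.26113726   0.         315.24731449   0.         573.26113726
 230.32014863   0.           0.           1.        ] 0.01896165358386501 [ 0.96259952 -0.79671732  0.93166754]
top [580.04511068   0.         318.53342243   0.         580.04511068
 235.79867357   0.           0.           1.        ] -0.011557866787093434 [ 0.35064138 -0.04042786  1.7408445 ]
{'t': 0.1, 'joints': array([-1.38628970e+00,  1.81462726e-01,  1.60791676e+00,  2.88119516e-05,
        1.35379691e+00, -2.06299382e-01]), 'qvel': array([-0.00064678, -0.0039252 , -0.0026097 , -0.0009591 ,  0.00054885,
        0.00064401]), 'effort': array([ 1.26987950e-03, -4.34819591e+01, -3.42695832e+01,  7.04637961e-02,
        3.40574747e-02, -3.71040142e-05]), 'position': array([ 0.21896753, -0.53112968,  0.22619828]), 'ee_rot': array([-3.08025526e+00, -6.09660547e-01, -7.12568259e-05]), 'wrist_force': array([0.04084157, 0.15092472, 0.01503188]), 'wrist_torque': array([ 0.04487449,  0.04967402, -0.01665667]), 'grip_width': 1.0010381359389138} 0.022
```

View pics/scene0.png

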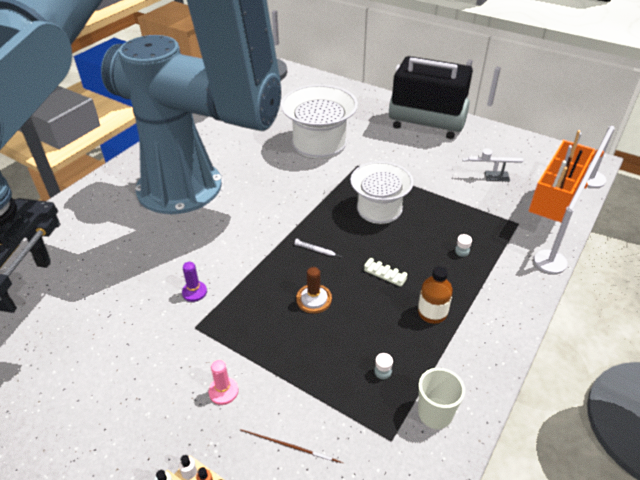

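View pics/top0.png

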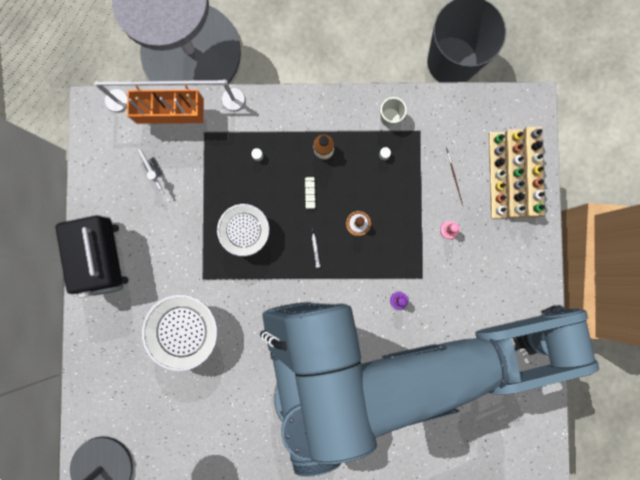

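The scene image shows three tamper shapes: brown in a wooden dish at (314,285), purple at (193,280) and pink at (221,382). There are two cans: a small one on the mat at (381,193) and a big one off the mat at (318,118). I choose the brown tamper and the small can on the mat, and will check both in a close crop and by size.

Run:
```python
from h import *
from scipy.optimize import least_squares
s=cv2.imread("pics/scene0.png"); t=cv2.imread("pics/top0.png")
r=lambda im,x,y,w,h:cv2.resize(im[y:y+h,x:x+w],(400,300),interpolation=cv2.INTER_CUBIC)
cv2.imwrite("pics/crop1.png",np.vstack([np.hstack([r(s,280,250,80,60),r(s,335,155,92,69)]),np.hstack([r(t,318,193,80,60),r(t,198,196,92,69)])]))
def circ(P):
    c=P.mean(0); q=least_squares(lambda q:np.hypot(P[:,0]-q[0],P[:,1]-q[1])-q[2],[*c,.05],loss='soft_l1',f_scale=.001).x; return q
for n in("scene","top"):
    W=cloud(n,np.load(f"pics/{n}0.npy")).reshape(-1,3); W=W[~np.isnan(W[:,0])]
    for nm,px in(("can",(244,230)),("tamper",(358,223))):
        K,k,Rm,tt=cam("top"); ray=Rm.T@np.array([(px[0]-K[0,2])/K[0,0],(px[1]-K[1,2])/K[1,1],1]); C=-Rm.T@tt
        X=C+ray*((0.05-C[2])/ray[2]); A=W[np.hypot(*(W-X)[:,:2].T)<(.1 if nm=="can" else .06)]
        mat=np.median(A[A[:,2]<.006,2]); print(n,nm,X.round(4),"mat",mat.round(4),"max",A[:,2].max().round(4))
        print(np.histogram(A[:,2],bins=np.arange(-.004,.12,.004)))
        if nm=="can":
            P=A[A[:,2]>.088]; q=circ(P[:,:2]); print("rim fit",q.round(4),len(P))
            B=A[(np.hypot(A[:,0]-X[0],A[:,1]-X[1])<.042)]
            g=np.linalg.lstsq(np.c_[B[:,:2]-X[:2],np.ones(len(B))],B[:,2],rcond=None)[0]; print("plate plane",g.round(4),len(B))
        else:
            P=A[A[:,2]>.04];print("handle mean",P.mean(0).round(4),len(P), P.min(0).round(4),P.max(0).round(4))
            P=A[(A[:,2]>.006)&(A[:,2]<.02)];q=circ(P[:,:2]);print("dish",q.round(4),P.min(0).round(4),P.max(0).round(4))
```

```text
scene can [0.4921 0.1988 0.05  ] mat 0.0014 max 0.099
(array([ 411, 1137,  195,   54,   76,   65,   64,   51,   60,   64,   64,
         47,   73,   54,   71,   59,   56,   49,   47,   49,  113,  360,
        557,  414,  285,   63,    0,    0,    0,    0]), array([-0.004,  0.   ,  0.004,  0.008,  0.012,  0.016,  0.02 ,  0.024,
        0.028,  0.032,  0.036,  0.04 ,  0.044,  0.048,  0.052,  0.056,
        0.06 ,  0.064,  0.068,  0.072,  0.076,  0.08 ,  0.084,  0.088,
        0.092,  0.096,  0.1  ,  0.104,  0.108,  0.112,  0.116]))
rim fit [0.4893 0.1903 0.0673] 762
plate plane [0.0835 0.0631 0.0861] 595
scene tamper [ 0.5108 -0.1352  0.05  ] mat 0.0021 max 0.0982
(array([145, 744, 235, 152, 184, 138,  36,   2,  17,  23,  16,  14,  24,
        16,  22,  16,  20,  15,  19,  12,  22,  15,  28,  36,  53,   9,
         0,   0,   0,   0]), array([-0.004,  0.   ,  0.004,  0.008,  0.012,  0.016,  0.02 ,  0.024,
        0.028,  0.032,  0.036,  0.04 ,  0.044,  0.048,  0.052,  0.056,
        0.06 ,  0.064,  0.068,  0.072,  0.076,  0.08 ,  0.084,  0.088,
        0.092,  0.096,  0.1  ,  0.104,  0.
[... 765 characters left out ...]
3 0.0877] 691
top tamper [ 0.5108 -0.1352  0.05  ] mat 0.0024 max 0.1018
(array([127, 267, 287, 190, 109,  91,  55,   9,   3,   2,   4,   3,   1,
         1,   1,   1,   0,   2,   2,   2,   0,   3,   6,  15,  30,  15,
         3,   0,   0,   0]), array([-0.004,  0.   ,  0.004,  0.008,  0.012,  0.016,  0.02 ,  0.024,
        0.028,  0.032,  0.036,  0.04 ,  0.044,  0.048,  0.052,  0.056,
        0.06 ,  0.064,  0.068,  0.072,  0.076,  0.08 ,  0.084,  0.088,
        0.092,  0.096,  0.1  ,  0.104,  0.108,  0.112,  0.116]))
handle mean [ 0.5135 -0.1365  0.0879] 85 [ 0.5015 -0.1504  0.0405] [ 0.5277 -0.1238  0.1018]
dish [ 0.5134 -0.1364  0.036 ] [ 0.4511 -0.1945  0.006 ] [ 0.5691 -0.0775  0.02  ]
```

View pics/crop1.png

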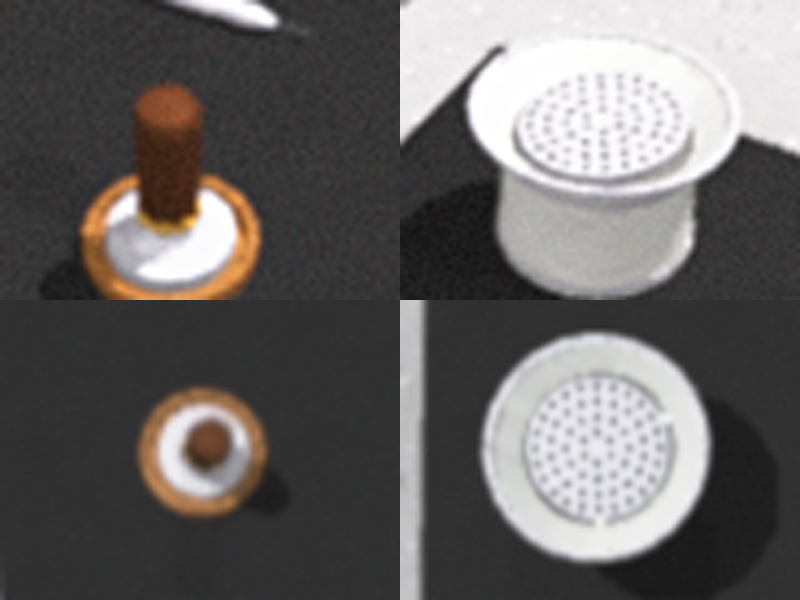

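The crop confirms both choices: a brown octagonal handle on a steel foot in the wooden dish, and the small can with its plate proud and tilted. Next I refine their centres with colour masks and known heights.

```bash
cat >> h.py <<'E'
def ray(n,uv,z):
    K,k1,Rm,t=cam(n); xy=cv2.undistortPoints(np.array(uv,float).reshape(-1,1,2),K,np.array([k1,0,0,0,0.]))[:,0]
    d=np.c_[xy,np.ones(len(xy))]@Rm; C=-Rm.T@t; return C+d*((z-C[2])/d[:,2])[:,None]
def big(m):
    return max(cv2.findContours(m.astype(np.uint8),cv2.RETR_EXTERNAL,cv2.CHAIN_APPROX_NONE)[0],key=cv2.contourArea)[:,0]
def fitc(P):
    (x,y),a,_=cv2.fitEllipse((P[:,:2]*1000).astype(np.float32)); return round(x,1),round(y,1),np.round(a,1)
def sub(im,x,y,w,h):
    m=np.zeros(im.shape[:2],bool); m[y:y+h,x:x+w]=1; return m
E
python3 - <<'E'
from h import *
import sys
for n,dr,cr in(("top",(335,200,48,48),(210,198,68,66)),("scene",(290,255,50,62),(345,158,74,70))):
    im=cv2.imread(f"pics/{n}0.png"); hsv=cv2.cvtColor(im,cv2.COLOR_BGR2HSV); V=hsv[...,2]
    c=big(sub(im,*dr)&(V>75)&(np.ones_like(V,bool)))
    # outer dish at z=.012 ; half-pixel outline growth ignored
    print(n,"dish",fitc(ray(n,c,.012)) if n=="top" else "")
    dark=sub(im,*dr)&(hsv[...,1]>120)&(V>45)&(V<150)&((hsv[...,0]<12)|(hsv[...,0]>172))
    c=big(dark); print("handle px",c.min(0),c.max(0),c.mean(0).round(1))
    if n=="top":
        print(" handle top z=.093",fitc(ray(n,c,.088)))
        w=sub(im,*dr)&(hsv[...,1]<60)&(V>90); c=big(w); print(" foot z=.016",fitc(ray(n,cv2.convexHull(c)[:,0],.016)))
        c=big(sub(im,*cr)&(V>95)); print(" can rim",fitc(ray(n,c,.094)))
    for X,l in(([.513,-.1364,.095],"tampertop"),([.513,-.1364,.006],"foot"),([.49,.195,.094],"rim"),([.49,.195,.002],"base")): print(l,proj(n,X).round(1))
y=R.from_rotvec(robot.get_obs()["ee_rot"]).as_matrix(); print(y.round(3))
E
```

```text
top dish (515.0, -136.8, array([75.1, 77. ]))
handle px [356 218] [362 225] [359.3 221.4]
 handle top z=.093 (512.1, -136.8, array([16.5, 19.2]))
 foot z=.016 (514.6, -137.8, array([54.7, 55.8]))
 can rim (490.5, 196.9, array([149.3, 150.3]))
tampertop [[359.3 220.7]]
foot [[357.6 223.7]]
rim [[243.2 229.4]]
base [[247.5 232. ]]
scene dish 
handle px [307 267] [319 293] [312.9 279.8]
tampertop [[312.7 267.9]]
foot [[313.3 297. ]]
rim [[381.  179.5]]
base [[378.6 208.9]]
[[ 0.925  0.381 -0.   ]
 [ 0.381 -0.925  0.002]
 [ 0.    -0.002 -1.   ]]
```

Emit:
jog_arm(targets=[[28, -17, 0, 0, 0, 0.56], [56, -34, 0, 0, 0, 1.12], [85, -50, 0, 0, 0, 1.68], [113, -67, 0, 0, 0, 2.24], [141, -84, 0, 0, 0, 2.8]], gripper=-1, squeeze=50)

```text
t: 0.6
position: [0.3179, -0.3989, 0.2266]
ee_rot: [-3.141, 0.006, 0.0]
wrist_force: [-0.2, -0.4, 0.0]
grip_width: 1.0
```

Emit:
jog_arm(targets=[[20, -26, 0, 0, 0, 0], [40, -52, 0, 0, 0, 0], [60, -79, 0, 0, 0, 0], [80, -105, 0, 0, 0, 0], [98, -131, 0, 0, 0, 0]])

```text
t: 1.1
position: [0.416, -0.2679, 0.2267]
ee_rot: [-3.141, 0.0, 0.0]
wrist_force: [-0.5, 0.0, -0.5]
grip_width: 1.001
```

Emit:
jog_arm(targets=[[20, -26, 0, 0, 0, 0], [40, -52, 0, 0, 0, 0], [60, -79, 0, 0, 0, 0], [80, -105, 0, 0, 0, 0], [98, -131, 0, 0, 0, 0]])

```text
t: 1.6
position: [0.514, -0.137, 0.2267]
ee_rot: [-3.141, 0.0, 0.001]
wrist_force: [1.0, -0.7, 0.4]
grip_width: 1.001
```

Emit:
jog_arm(targets=[[0, 0, 25, 0, 0, 0], [0, 0, 50, 0, 0, 0], [0, 0, 75, 0, 0, 0], [0, 0, 100, 0, 0, 0], [0, 0, 120, 0, 0, 0]])

```text
t: 2.1
position: [0.5126, -0.1378, 0.1051]
ee_rot: [-3.141, -0.0, 0.003]
wrist_force: [0.3, 0.5, 0.8]
grip_width: 1.001
```

Emit:
jog_arm(targets=[[0, 0, 12, 0, 0, 0], [0, 0, 24, 0, 0, 0], [0, 0, 34, 0, 0, 0], [0, 0, 40, 0, 0, 0], [0, 0, 41, 0, 0, 0]])

```text
t: 2.6
position: [0.5133, -0.1382, 0.0655]
ee_rot: [-3.141, 0.0, 0.001]
wrist_force: [-0.6, 0.3, 0.1]
grip_width: 1.005
```

Emit:
jog_arm(targets=[[0, 0, 0, 0, 0, 0], [0, 0, 0, 0, 0, 0], [0, 0, 0, 0, 0, 0], [0, 0, 0, 0, 0, 0], [0, 0, 0, 0, 0, 0]], gripper=1, squeeze=20)

```text
t: 3.1
position: [0.5136, -0.1384, 0.0663]
ee_rot: [3.141, -0.0, 0.001]
wrist_force: [0.1, 0.6, -0.4]
grip_width: 0.568
```

Emit:
jog_arm(targets=[[0, 0, 0, 0, 0, 0], [0, 0, 0, 0, 0, 0], [0, 0, 0, 0, 0, 0], [0, 0, 0, 0, 0, 0], [0, 0, 0, 0, 0, 0]], squeeze=55)

```text
t: 3.6
position: [0.5135, -0.1385, 0.066]
ee_rot: [3.141, -0.0, 0.0]
wrist_force: [0.8, -0.6, -0.1]
grip_width: 0.29
```

Emit:
jog_arm(targets=[[0, 0, 0, 0, 0, 0], [0, 0, 0, 0, 0, 0], [0, 0, 0, 0, 0, 0], [0, 0, 0, 0, 0, 0], [0, 0, 0, 0, 0, 0]])

```text
t: 4.1
position: [0.5135, -0.1384, 0.0661]
ee_rot: [3.141, -0.0, 0.0]
wrist_force: [-0.7, -1.7, 0.4]
grip_width: 0.289
```

Emit:
jog_arm(targets=[[0, 0, -1, 0, 0, 0], [0, 0, -4, 0, 0, 0], [0, 0, -10, 0, 0, 0], [0, 0, -20, 0, 0, 0], [0, 0, -30, 0, 0, 0]])

```text
t: 4.6
position: [0.5135, -0.1382, 0.0969]
ee_rot: [-3.142, 0.0, -0.0]
wrist_force: [0.3, 0.5, -1.8]
grip_width: 0.286
```

Emit:
jog_arm(targets=[[0, 0, -20, 0, 0, 0], [0, 0, -45, 0, 0, 0], [0, 0, -70, 0, 0, 0], [0, 0, -90, 0, 0, 0], [0, 0, -100, 0, 0, 0]])

```text
t: 5.1
position: [0.5146, -0.1388, 0.1991]
ee_rot: [3.14, -0.0, 0.006]
wrist_force: [-0.2, 0.4, -1.6]
grip_width: 0.291
```

Run:
```python
from h import *
o=robot.get_obs();print({k:np.round(o[k],4) for k in("t","position","ee_rot","wrist_force","wrist_torque","grip_width")})
s,_=shoot("scene","scene1"); p=proj("scene",o["position"])[0]; print(p)
p=p.astype(int); c=s[p[1]-60:p[1]+60,p[0]-80:p[0]+80]; cv2.imwrite("pics/crop2.png",cv2.resize(c,(800,600),interpolation=cv2.INTER_CUBIC))
```

```text
{'t': np.float64(5.1), 'position': array([ 0.5146, -0.1388,  0.1991]), 'ee_rot': array([ 3.1396e+00, -1.0000e-04,  5.9000e-03]), 'wrist_force': array([-0.1709,  0.4106, -1.585 ]), 'wrist_torque': array([-0.0203,  0.0315,  0.0233]), 'grip_width': np.float64(0.2914)}
[311.85265882 230.85757123]
```

View pics/crop2.png

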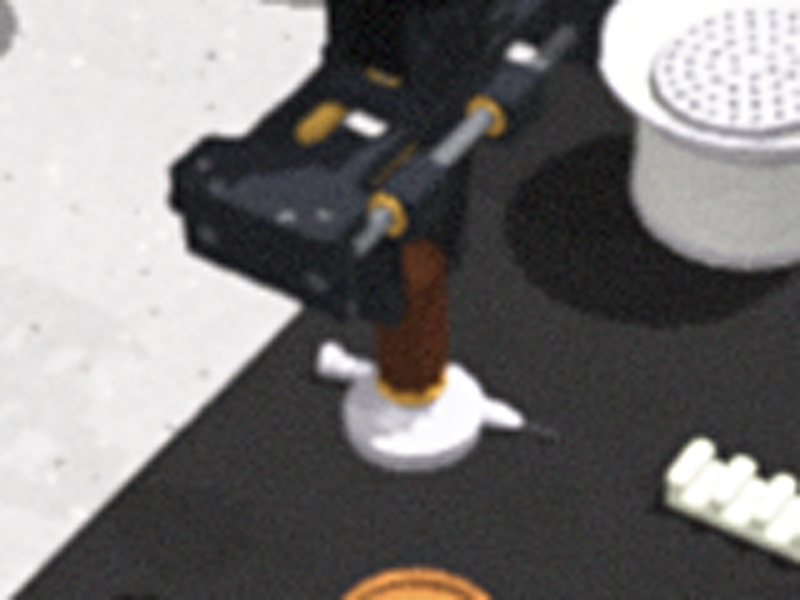

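The crop shows the tamper gripped upright, with its foot clear of the dish. Now I carry it over the can.

Emit:
jog_arm(targets=[[-1, -18, 0, 0, 0, 0], [-3, -40, 0, 0, 0, 0], [-5, -63, 0, 0, 0, 0], [-7, -88, 0, 0, 0, 0], [-8, -112, 0, 0, 0, 0]])

```text
t: 5.65
position: [0.5047, -0.0252, 0.1952]
ee_rot: [-3.141, 0.001, 0.002]
wrist_force: [-0.9, 0.4, -2.1]
grip_width: 0.288
```

Emit:
jog_arm(targets=[[-1, -24, 0, 0, 0, 0], [-3, -48, 0, 0, 0, 0], [-5, -72, 0, 0, 0, 0], [-7, -96, 0, 0, 0, 0], [-8, -118, 0, 0, 0, 0]])

```text
t: 6.15
position: [0.4966, 0.0928, 0.1952]
ee_rot: [-3.141, -0.0, 0.002]
wrist_force: [-0.1, -0.0, -1.5]
grip_width: 0.288
```

Emit:
jog_arm(targets=[[-1, -24, 0, 0, 0, 0], [-3, -48, 0, 0, 0, 0], [-5, -72, 0, 0, 0, 0], [-7, -94, 0, 0, 0, 0], [-8, -106, 0, 0, 0, 0]])

```text
t: 6.65
position: [0.4886, 0.1991, 0.1952]
ee_rot: [-3.141, -0.002, 0.002]
wrist_force: [-0.3, -0.8, -2.0]
grip_width: 0.285
```

Emit:
jog_arm(targets=[[0, 0, 8, 0, 0, 0], [0, 0, 18, 0, 0, 0], [0, 0, 27, 0, 0, 0], [0, 0, 32, 0, 0, 0], [0, 0, 32, 0, 0, 0]])

```text
t: 7.15
position: [0.4889, 0.1969, 0.1626]
ee_rot: [3.141, -0.002, -0.004]
wrist_force: [0.2, -0.7, -2.3]
grip_width: 0.287
```

Run:
```python
from h import *
o=robot.get_obs();print({k:np.round(o[k],4) for k in("t","position","ee_rot","wrist_force","wrist_torque","grip_width")})
s,_=shoot("scene","scene2"); p=proj("scene",[.49,.197,.09])[0].astype(int)
c=s[p[1]-60:p[1]+60,p[0]-80:p[0]+80]; cv2.imwrite("pics/crop3.png",cv2.resize(c,(800,600),interpolation=cv2.INTER_CUBIC))
```

```text
{'t': np.float64(7.15), 'position': array([0.4889, 0.1969, 0.1626]), 'ee_rot': array([ 3.1411e+00, -2.0000e-03, -3.8000e-03]), 'wrist_force': array([ 0.2184, -0.6607, -2.3279]), 'wrist_torque': array([ 0.0368,  0.0375, -0.0074]), 'grip_width': np.float64(0.2869)}
```

View pics/crop3.png

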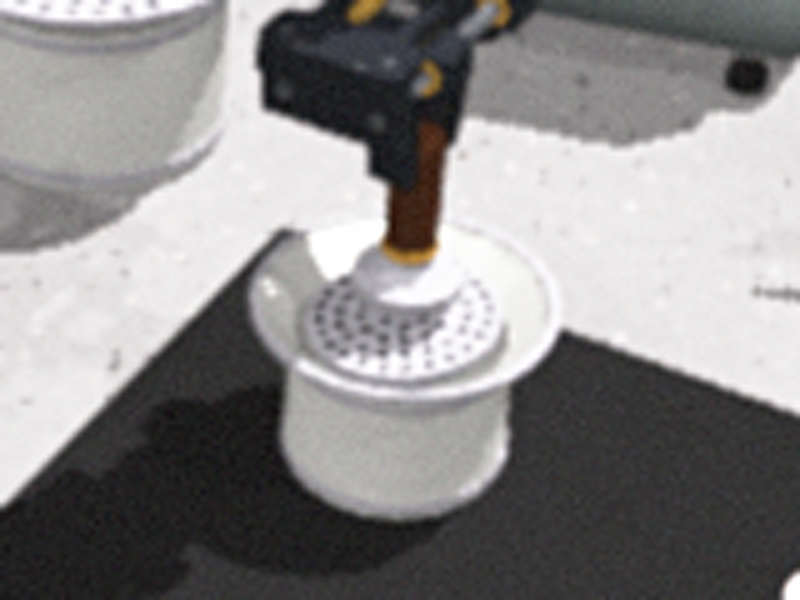

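The foot is centred over the plate at about (410,280) in the crop. Now I descend slowly, watching the force.

Emit:
jog_arm(targets=[[0, 0, 2, 0, 0, 0], [0, 0, 4, 0, 0, 0], [0, 0, 6, 0, 0, 0], [0, 0, 8, 0, 0, 0], [0, 0, 10, 0, 0, 0]])

```text
t: 7.7
position: [0.4895, 0.1977, 0.1539]
ee_rot: [-3.142, 0.0, -0.0]
wrist_force: [-0.5, -0.6, -3.1]
grip_width: 0.288
```

Emit:
jog_arm(targets=[[0, 0, 1, 0, 0, 0], [0, 0, 2, 0, 0, 0], [0, 0, 3, 0, 0, 0], [0, 0, 4, 0, 0, 0], [0, 0, 5, 0, 0, 0]])

```text
t: 8.2
position: [0.4896, 0.1977, 0.1491]
ee_rot: [-3.142, 0.0, -0.0]
wrist_force: [0.7, 0.8, 1.0]
grip_width: 0.287
```

Emit:
jog_arm(targets=[[0, 0, 1, 0, 0, 0], [0, 0, 2, 0, 0, 0], [0, 0, 3, 0, 0, 0], [0, 0, 4, 0, 0, 0], [0, 0, 5, 0, 0, 0]])

```text
t: 8.7
position: [0.4898, 0.1978, 0.1442]
ee_rot: [-3.141, 0.0, -0.001]
wrist_force: [-0.1, 0.7, 1.7]
grip_width: 0.287
```

Emit:
jog_arm(targets=[[0, 0, 0.8, 0, 0, 0], [0, 0, 1.6, 0, 0, 0], [0, 0, 2.4, 0, 0, 0], [0, 0, 3.2, 0, 0, 0], [0, 0, 4, 0, 0, 0]])

```text
t: 9.2
position: [0.4897, 0.1977, 0.1402]
ee_rot: [-3.141, 0.0, -0.001]
wrist_force: [0.1, 0.2, 3.3]
grip_width: 0.291
```

Emit:
jog_arm(targets=[[0, 0, 0.5, 0, 0, 0], [0, 0, 1.0, 0, 0, 0], [0, 0, 1.5, 0, 0, 0], [0, 0, 2, 0, 0, 0], [0, 0, 2.5, 0, 0, 0]])

```text
t: 9.7
position: [0.4897, 0.1978, 0.1376]
ee_rot: [-3.141, 0.0, -0.001]
wrist_force: [-0.1, 0.3, 3.8]
grip_width: 0.286
```

Run:
```python
from h import *
o=robot.get_obs();print({k:np.round(o[k],4) for k in("t","position","ee_rot","wrist_force","wrist_torque","grip_width")})
```

```text
{'t': np.float64(9.7), 'position': array([0.4897, 0.1978, 0.1376]), 'ee_rot': array([-3.1415e+00,  2.0000e-04, -5.0000e-04]), 'wrist_force': array([-0.105 ,  0.2825,  3.8026]), 'wrist_torque': array([ 0.1734, -0.0041,  0.0023]), 'grip_width': np.float64(0.286)}
```

Emit:
jog_arm(targets=[[0, 0, 0.5, 0, 0, 0], [0, 0, 1.0, 0, 0, 0], [0, 0, 1.5, 0, 0, 0], [0, 0, 1.5, 0, 0, 0], [0, 0, 1.5, 0, 0, 0]])

```text
t: 10.2
position: [0.4896, 0.1977, 0.1361]
ee_rot: [-3.142, 0.0, -0.0]
wrist_force: [-0.6, -0.1, 4.3]
grip_width: 0.29
```

```bash
cat > o.py <<'E'
from h import *
o=robot.get_obs();print({k:np.round(o[k],4) for k in("t","position","ee_rot","wrist_force","wrist_torque","grip_width")})
E
python3 o.py
```

```text
{'t': np.float64(10.2), 'position': array([0.4896, 0.1977, 0.1361]), 'ee_rot': array([-3.1416e+00,  2.0000e-04, -2.0000e-04]), 'wrist_force': array([-0.6188, -0.1203,  4.3004]), 'wrist_torque': array([0.1556, 0.0081, 0.0347]), 'grip_width': np.float64(0.2899)}
```

Emit:
jog_arm(targets=[[0, 0, 0.3, 0, 0, 0], [0, 0, 0.6, 0, 0, 0], [0, 0, 0.9, 0, 0, 0], [0, 0, 1.2, 0, 0, 0], [0, 0, 1.2, 0, 0, 0]])

```text
t: 10.7
position: [0.4896, 0.1977, 0.1348]
ee_rot: [-3.142, 0.0, -0.0]
wrist_force: [0.3, 0.9, 5.5]
grip_width: 0.289
```

Emit:
jog_arm(targets=[[0, 0, 0.3, 0, 0, 0], [0, 0, 0.6, 0, 0, 0], [0, 0, 0.9, 0, 0, 0], [0, 0, 0.9, 0, 0, 0], [0, 0, 0.9, 0, 0, 0]])

```text
t: 11.2
position: [0.4896, 0.1977, 0.134]
ee_rot: [-3.142, 0.0, -0.0]
wrist_force: [-0.6, 0.7, 5.7]
grip_width: 0.287
```

```bash
python3 o.py
```

```text
{'t': np.float64(11.2), 'position': array([0.4896, 0.1977, 0.134 ]), 'ee_rot': array([-3.1415e+00,  3.0000e-04, -4.0000e-04]), 'wrist_force': array([-0.5769,  0.7036,  5.6703]), 'wrist_torque': array([0.1765, 0.0109, 0.01  ]), 'grip_width': np.float64(0.2865)}
```

Emit:
jog_arm(targets=[[0, 0, 0.2, 0, 0, 0], [0, 0, 0.4, 0, 0, 0], [0, 0, 0.6, 0, 0, 0], [0, 0, 0.6, 0, 0, 0], [0, 0, 0.6, 0, 0, 0]])

```text
t: 11.7
position: [0.4897, 0.1977, 0.1335]
ee_rot: [-3.142, 0.0, -0.001]
wrist_force: [-1.3, 0.9, 5.2]
grip_width: 0.286
```

Emit:
jog_arm(targets=[[0, 0, 0.2, 0, 0, 0], [0, 0, 0.4, 0, 0, 0], [0, 0, 0.6, 0, 0, 0], [0, 0, 0.6, 0, 0, 0], [0, 0, 0.6, 0, 0, 0]])

```text
t: 12.2
position: [0.4897, 0.1977, 0.1329]
ee_rot: [-3.142, 0.0, -0.001]
wrist_force: [0.1, 0.9, 5.9]
grip_width: 0.29
```

```bash
python3 o.py
```

```text
{'t': np.float64(12.2), 'position': array([0.4897, 0.1977, 0.1329]), 'ee_rot': array([-3.1415e+00,  3.0000e-04, -7.0000e-04]), 'wrist_force': array([0.1153, 0.8918, 5.9291]), 'wrist_torque': array([ 0.1637,  0.013 , -0.0284]), 'grip_width': np.float64(0.2897)}
```

Emit:
jog_arm(targets=[[0, 0, 0.2, 0, 0, 0], [0, 0, 0.4, 0, 0, 0], [0, 0, 0.6, 0, 0, 0], [0, 0, 0.8, 0, 0, 0], [0, 0, 0.8, 0, 0, 0]])

```text
t: 12.7
position: [0.4898, 0.1977, 0.1323]
ee_rot: [-3.142, 0.0, -0.001]
wrist_force: [-0.6, -0.2, 6.4]
grip_width: 0.29
```

Emit:
jog_arm(targets=[[0, 0, 0.2, 0, 0, 0], [0, 0, 0.4, 0, 0, 0], [0, 0, 0.6, 0, 0, 0], [0, 0, 0.8, 0, 0, 0], [0, 0, 0.8, 0, 0, 0]])

```text
t: 13.2
position: [0.4905, 0.1978, 0.1322]
ee_rot: [-3.141, 0.0, -0.003]
wrist_force: [0.1, 0.2, 10.5]
grip_width: 0.288
```

Emit:
jog_arm(targets=[[0, 0, 0.2, 0, 0, 0], [0, 0, 0.4, 0, 0, 0], [0, 0, 0.6, 0, 0, 0], [0, 0, 0.8, 0, 0, 0], [0, 0, 0.8, 0, 0, 0]])

```text
t: 13.7
position: [0.4907, 0.1978, 0.1317]
ee_rot: [-3.141, 0.0, -0.004]
wrist_force: [-0.5, 1.5, 11.0]
grip_width: 0.289
```

```bash
python3 o.py
```

```text
{'t': np.float64(13.7), 'position': array([0.4907, 0.1978, 0.1317]), 'ee_rot': array([-3.1413e+00,  2.0000e-04, -4.3000e-03]), 'wrist_force': array([-0.472 ,  1.4532, 10.9796]), 'wrist_torque': array([ 0.0487,  0.0625, -0.0316]), 'grip_width': np.float64(0.2888)}
```

Emit:
jog_arm(targets=[[0, 0, 0.3, 0, 0, 0], [0, 0, 0.6, 0, 0, 0], [0, 0, 0.9, 0, 0, 0], [0, 0, 1.2, 0, 0, 0], [0, 0, 1.5, 0, 0, 0]])

```text
t: 14.2
position: [0.4908, 0.1978, 0.1303]
ee_rot: [-3.141, 0.0, -0.005]
wrist_force: [-1.1, -0.5, 12.2]
grip_width: 0.288
```

Emit:
jog_arm(targets=[[0, 0, 0.3, 0, 0, 0], [0, 0, 0.6, 0, 0, 0], [0, 0, 0.9, 0, 0, 0], [0, 0, 1.2, 0, 0, 0], [0, 0, 1.5, 0, 0, 0]])

```text
t: 14.7
position: [0.4907, 0.1979, 0.1288]
ee_rot: [-3.141, 0.0, -0.004]
wrist_force: [0.3, -0.4, 11.6]
grip_width: 0.289
```

Emit:
jog_arm(targets=[[0, 0, 0.2, 0, 0, 0], [0, 0, 0.4, 0, 0, 0], [0, 0, 0.6, 0, 0, 0], [0, 0, 0.8, 0, 0, 0], [0, 0, 1.0, 0, 0, 0]])

```text
t: 15.2
position: [0.4908, 0.1979, 0.1278]
ee_rot: [-3.141, 0.0, -0.004]
wrist_force: [-1.3, 0.6, 11.8]
grip_width: 0.292
```

Emit:
jog_arm(targets=[[0, 0, 0.1, 0, 0, 0], [0, 0, 0.2, 0, 0, 0], [0, 0, 0.3, 0, 0, 0], [0, 0, 0.4, 0, 0, 0], [0, 0, 0.5, 0, 0, 0]])

```text
t: 15.7
position: [0.4907, 0.1979, 0.1273]
ee_rot: [-3.141, 0.0, -0.004]
wrist_force: [-0.9, -0.5, 12.2]
grip_width: 0.288
```

Emit:
jog_arm(targets=[[0, 0, 0.1, 0, 0, 0], [0, 0, 0.2, 0, 0, 0], [0, 0, 0.3, 0, 0, 0], [0, 0, 0.4, 0, 0, 0], [0, 0, 0.5, 0, 0, 0]])

```text
t: 16.2
position: [0.4907, 0.1979, 0.1268]
ee_rot: [-3.141, 0.0, -0.004]
wrist_force: [-0.9, 0.0, 12.0]
grip_width: 0.291
```

Emit:
jog_arm(targets=[[0, 0, 0.1, 0, 0, 0], [0, 0, 0.2, 0, 0, 0], [0, 0, 0.3, 0, 0, 0], [0, 0, 0.4, 0, 0, 0], [0, 0, 0.5, 0, 0, 0]])

```text
t: 16.7
position: [0.4908, 0.1979, 0.1263]
ee_rot: [-3.141, 0.0, -0.004]
wrist_force: [-1.1, 0.4, 11.4]
grip_width: 0.288
```

Emit:
jog_arm(targets=[[0, 0, 0.1, 0, 0, 0], [0, 0, 0.2, 0, 0, 0], [0, 0, 0.3, 0, 0, 0], [0, 0, 0.4, 0, 0, 0], [0, 0, 0.5, 0, 0, 0]])

```text
t: 17.2
position: [0.4911, 0.1979, 0.1261]
ee_rot: [-3.141, 0.0, -0.006]
wrist_force: [-1.6, -0.6, 14.1]
grip_width: 0.289
```

Emit:
jog_arm(targets=[[0, 0, 0.1, 0, 0, 0], [0, 0, 0.2, 0, 0, 0], [0, 0, 0.3, 0, 0, 0], [0, 0, 0.4, 0, 0, 0], [0, 0, 0.5, 0, 0, 0]])

```text
t: 17.7
position: [0.4914, 0.1979, 0.1261]
ee_rot: [-3.141, 0.0, -0.007]
wrist_force: [-1.0, 1.0, 16.2]
grip_width: 0.29
```

Emit:
jog_arm(targets=[[0, 0, 0.1, 0, 0, 0], [0, 0, 0.2, 0, 0, 0], [0, 0, 0.3, 0, 0, 0], [0, 0, 0.4, 0, 0, 0], [0, 0, 0.5, 0, 0, 0]])

```text
t: 18.2
position: [0.4918, 0.198, 0.126]
ee_rot: [-3.141, 0.0, -0.008]
wrist_force: [-1.2, -0.3, 17.3]
grip_width: 0.29
```

At the stop the contact force is about 19.5 N. I add a touch more and hold for more than a second.

Emit:
jog_arm(targets=[[0, 0, 0.1, 0, 0, 0], [0, 0, 0.2, 0, 0, 0], [0, 0, 0.3, 0, 0, 0], [0, 0, 0.4, 0, 0, 0], [0, 0, 0.4, 0, 0, 0]])

```text
t: 18.7
position: [0.4921, 0.198, 0.1259]
ee_rot: [-3.141, 0.0, -0.009]
wrist_force: [-1.2, -0.5, 19.3]
grip_width: 0.286
```

Emit:
jog_arm(targets=[[0, 0, 0, 0, 0, 0], [0, 0, 0, 0, 0, 0], [0, 0, 0, 0, 0, 0], [0, 0, 0, 0, 0, 0], [0, 0, 0, 0, 0, 0]])

```text
t: 19.2
position: [0.4921, 0.198, 0.1259]
ee_rot: [-3.141, 0.0, -0.009]
wrist_force: [-1.0, -0.5, 19.5]
grip_width: 0.294
```

Emit:
jog_arm(targets=[[0, 0, 0, 0, 0, 0], [0, 0, 0, 0, 0, 0], [0, 0, 0, 0, 0, 0], [0, 0, 0, 0, 0, 0], [0, 0, 0, 0, 0, 0]])

```text
t: 19.7
position: [0.4921, 0.198, 0.126]
ee_rot: [-3.141, 0.0, -0.009]
wrist_force: [-0.6, -1.2, 19.0]
grip_width: 0.291
```

Run:
```python
exec(open("o.py").read())
s,_=shoot("scene","scene3"); p=proj("scene",[.49,.197,.09])[0].astype(int)
c=s[p[1]-60:p[1]+60,p[0]-80:p[0]+80]; cv2.imwrite("pics/crop4.png",cv2.resize(c,(800,600),interpolation=cv2.INTER_CUBIC))
```

```text
{'t': np.float64(19.7), 'position': array([0.4921, 0.198 , 0.126 ]), 'ee_rot': array([-3.1409e+00,  1.0000e-04, -9.3000e-03]), 'wrist_force': array([-0.648, -1.198, 19.024]), 'wrist_torque': array([-0.009 ,  0.1695, -0.0005]), 'grip_width': np.float64(0.2914)}
```

View pics/crop4.png

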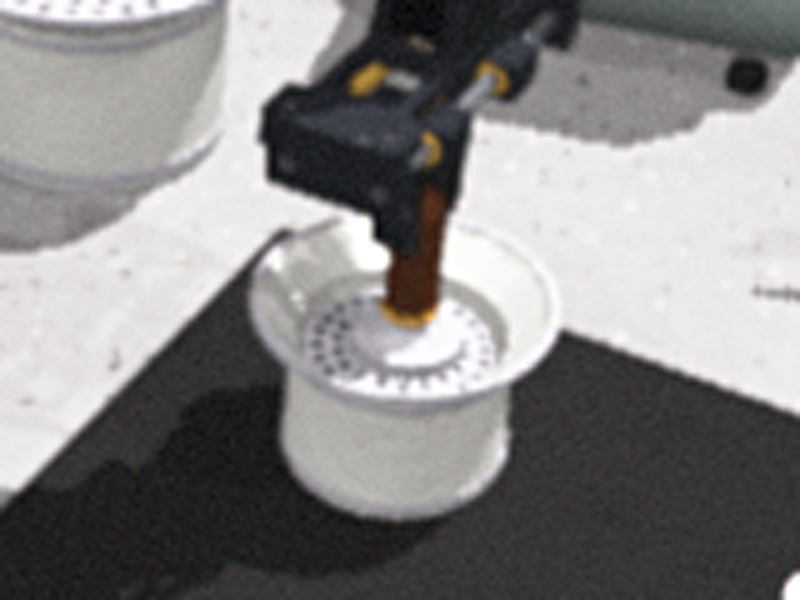

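The plate is down in the can, level and flat under the foot. Force has held near 21 N net for over 1 s. Now I ease off.

Emit:
jog_arm(targets=[[0, 0, -0.5, 0, 0, 0], [0, 0, -1, 0, 0, 0], [0, 0, -1.5, 0, 0, 0], [0, 0, -2.5, 0, 0, 0], [0, 0, -3.5, 0, 0, 0]])

```text
t: 20.25
position: [0.4901, 0.1977, 0.127]
ee_rot: [-3.142, 0.0, -0.002]
wrist_force: [1.4, 0.8, 5.6]
grip_width: 0.287
```

Emit:
jog_arm(targets=[[0, 0, -1.5, 0, 0, 0], [0, 0, -3, 0, 0, 0], [0, 0, -4.5, 0, 0, 0], [0, 0, -6, 0, 0, 0], [0, 0, -7.5, 0, 0, 0]])

```text
t: 20.75
position: [0.4894, 0.1976, 0.1339]
ee_rot: [3.141, -0.0, -0.0]
wrist_force: [1.6, 0.0, 4.2]
grip_width: 0.289
```

Emit:
jog_arm(targets=[[0, 0, -1.5, 0, 0, 0], [0, 0, -3, 0, 0, 0], [0, 0, -4.5, 0, 0, 0], [0, 0, -6, 0, 0, 0], [0, 0, -7.5, 0, 0, 0]])

```text
t: 21.25
position: [0.489, 0.1976, 0.1411]
ee_rot: [3.141, -0.0, -0.002]
wrist_force: [0.1, 0.2, -3.0]
grip_width: 0.288
```

Emit:
jog_arm(targets=[[0, 0, -8, 0, 0, 0], [0, 0, -20, 0, 0, 0], [0, 0, -34, 0, 0, 0], [0, 0, -46, 0, 0, 0], [0, 0, -54, 0, 0, 0]])

```text
t: 21.75
position: [0.4902, 0.1978, 0.1975]
ee_rot: [-3.141, 0.0, -0.004]
wrist_force: [-0.1, 0.3, -1.5]
grip_width: 0.293
```

Run:
```python
exec(open("o.py").read())
s,_=shoot("scene","scene4"); p=proj("scene",[.49,.197,.11])[0].astype(int)
c=s[p[1]-60:p[1]+60,p[0]-80:p[0]+80]; cv2.imwrite("pics/crop5.png",cv2.resize(c,(800,600),interpolation=cv2.INTER_CUBIC))
```

```text
{'t': np.float64(21.75), 'position': array([0.4902, 0.1978, 0.1975]), 'ee_rot': array([-3.1412e+00,  2.0000e-04, -3.7000e-03]), 'wrist_force': array([-0.0852,  0.3334, -1.4525]), 'wrist_torque': array([ 0.0728, -0.02  ,  0.0308]), 'grip_width': np.float64(0.2932)}
```

View pics/crop5.png

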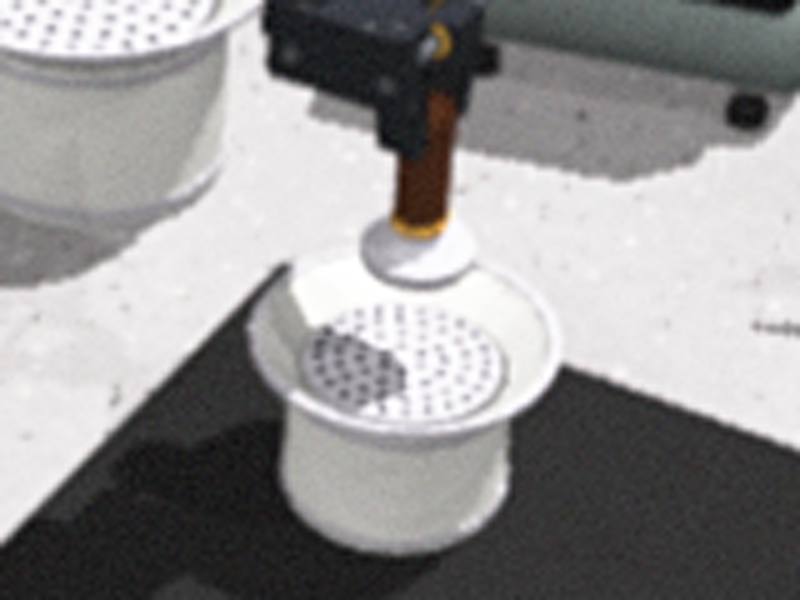

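The plate is up, level and lower than before. Now I take the tamper back.

Emit:
jog_arm(targets=[[1, 18, 0, 0, 0, 0], [3, 40, 0, 0, 0, 0], [5, 63, 0, 0, 0, 0], [7, 88, 0, 0, 0, 0], [8, 112, 0, 0, 0, 0]])

```text
t: 22.3
position: [0.4974, 0.0848, 0.1954]
ee_rot: [3.142, 0.0, -0.0]
wrist_force: [0.1, 0.1, -1.4]
grip_width: 0.291
```

Emit:
jog_arm(targets=[[1, 24, 0, 0, 0, 0], [3, 48, 0, 0, 0, 0], [5, 72, 0, 0, 0, 0], [7, 96, 0, 0, 0, 0], [8, 118, 0, 0, 0, 0]])

```text
t: 22.8
position: [0.5054, -0.0334, 0.1955]
ee_rot: [3.142, -0.001, -0.0]
wrist_force: [0.5, 1.0, -2.4]
grip_width: 0.288
```

Emit:
jog_arm(targets=[[1, 24, 0, 0, 0, 0], [3, 48, 0, 0, 0, 0], [5, 72, 0, 0, 0, 0], [7, 94, 0, 0, 0, 0], [8, 106, 0, 0, 0, 0]])

```text
t: 23.3
position: [0.5135, -0.1399, 0.1954]
ee_rot: [3.141, -0.002, -0.0]
wrist_force: [-0.3, 1.0, -1.9]
grip_width: 0.287
```

Emit:
jog_arm(targets=[[0, 0, 15, 0, 0, 0], [0, 0, 35, 0, 0, 0], [0, 0, 55, 0, 0, 0], [0, 0, 75, 0, 0, 0], [0, 0, 90, 0, 0, 0]])

```text
t: 23.8
position: [0.5129, -0.1376, 0.1041]
ee_rot: [-3.141, -0.0, 0.002]
wrist_force: [0.4, -0.1, -1.6]
grip_width: 0.288
```

Emit:
jog_arm(targets=[[0, 0, 8, 0, 0, 0], [0, 0, 15, 0, 0, 0], [0, 0, 20, 0, 0, 0], [0, 0, 20, 0, 0, 0], [0, 0, 20, 0, 0, 0]])

```text
t: 24.3
position: [0.5138, -0.1385, 0.0859]
ee_rot: [3.141, -0.0, 0.001]
wrist_force: [0.8, -0.5, -1.8]
grip_width: 0.29
```

Run:
```python
exec(open("o.py").read())
s,d=shoot("scene","scene5")
W=cloud("scene",d).reshape(-1,3); B=W[(np.hypot(W[:,0]-.49,W[:,1]-.197)<.042)&(W[:,2]>.05)&(W[:,2]<.1)]
g=np.linalg.lstsq(np.c_[B[:,:2]-[.49,.197],np.ones(len(B))],B[:,2],rcond=None)[0]; print("plate now",g.round(4),len(B))
for X in([*o["position"][:2],.015],[*o["position"][:2],.1],[.515,-.137,.012]): print(proj("scene",X).round(1))
p=proj("scene",[.514,-.137,.05])[0].astype(int)
c=s[p[1]-45:p[1]+45,p[0]-60:p[0]+60]; cv2.imwrite("pics/crop6.png",cv2.resize(c,(800,600),interpolation=cv2.INTER_CUBIC)); print(p)
```

```text
{'t': np.float64(24.3), 'position': array([ 0.5138, -0.1385,  0.0859]), 'ee_rot': array([ 3.1412e+00, -2.0000e-04,  1.1000e-03]), 'wrist_force': array([ 0.7504, -0.5285, -1.7662]), 'wrist_torque': array([ 0.0627,  0.0514, -0.0169]), 'grip_width': np.float64(0.2896)}
plate now [-0.0048 -0.0165  0.0801] 577
[[313.1 295. ]]
[[312.4 267. ]]
[[313.9 295.7]]
[313 283]
```

View pics/crop6.png

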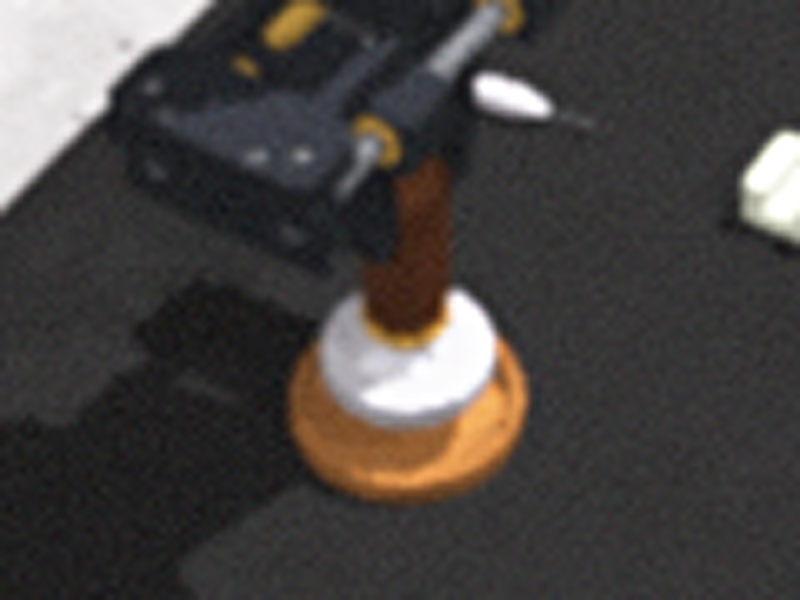

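The foot, about (408,350) in the crop, is centred above the dish at (408,395). The plate now measures 6 mm lower than at the start and about 1° off level. I lower gently.

Emit:
jog_arm(targets=[[0, 0, 4, 0, 0, 0], [0, 0, 8, 0, 0, 0], [0, 0, 12, 0, 0, 0], [0, 0, 15, 0, 0, 0], [0, 0, 16, 0, 0, 0]])

```text
t: 24.85
position: [0.5131, -0.1381, 0.0688]
ee_rot: [-3.141, 0.0, 0.001]
wrist_force: [0.7, 0.2, -1.1]
grip_width: 0.287
```

Emit:
jog_arm(targets=[[0, 0, 0.5, 0, 0, 0], [0, 0, 1, 0, 0, 0], [0, 0, 1.5, 0, 0, 0], [0, 0, 2, 0, 0, 0], [0, 0, 2.5, 0, 0, 0]])

```text
t: 25.35
position: [0.5135, -0.1383, 0.067]
ee_rot: [3.142, -0.0, 0.0]
wrist_force: [-0.1, 0.7, -2.0]
grip_width: 0.29
```

Emit:
jog_arm(targets=[[0, 0, 0.3, 0, 0, 0], [0, 0, 0.6, 0, 0, 0], [0, 0, 0.9, 0, 0, 0], [0, 0, 1.2, 0, 0, 0], [0, 0, 1.2, 0, 0, 0]])

```text
t: 25.85
position: [0.5137, -0.1384, 0.066]
ee_rot: [3.141, -0.0, 0.001]
wrist_force: [-0.7, 0.2, 0.3]
grip_width: 0.291
```

Emit:
jog_arm(targets=[[0, 0, 0.2, 0, 0, 0], [0, 0, 0.4, 0, 0, 0], [0, 0, 0.4, 0, 0, 0], [0, 0, 0.4, 0, 0, 0], [0, 0, 0.4, 0, 0, 0]])

```text
t: 26.35
position: [0.5138, -0.1386, 0.0659]
ee_rot: [3.141, -0.0, 0.001]
wrist_force: [-0.7, 0.1, 6.0]
grip_width: 0.29
```

Emit:
jog_arm(targets=[[0, 0, 0, 0, 0, 0], [0, 0, 0, 0, 0, 0], [0, 0, 0, 0, 0, 0], [0, 0, 0, 0, 0, 0], [0, 0, 0, 0, 0, 0]], gripper=-1)

```text
t: 26.85
position: [0.5134, -0.1383, 0.0651]
ee_rot: [-3.141, 0.0, 0.0]
wrist_force: [-0.2, 0.2, -0.4]
grip_width: 0.723
```

Emit:
jog_arm(targets=[[0, 0, 0, 0, 0, 0], [0, 0, 0, 0, 0, 0], [0, 0, 0, 0, 0, 0], [0, 0, 0, 0, 0, 0], [0, 0, 0, 0, 0, 0]])

```text
t: 27.35
position: [0.5135, -0.1383, 0.0653]
ee_rot: [-3.142, 0.0, -0.0]
wrist_force: [0.5, 0.3, 0.8]
grip_width: 1.002
```

Released. I retreat upward, then move aside for the check.

Emit:
jog_arm(targets=[[0, 0, -10, 0, 0, 0], [0, 0, -30, 0, 0, 0], [0, 0, -55, 0, 0, 0], [0, 0, -85, 0, 0, 0], [0, 0, -115, 0, 0, 0]])

```text
t: 27.85
position: [0.5133, -0.1382, 0.1821]
ee_rot: [3.142, -0.0, 0.0]
wrist_force: [-0.1, 0.2, -0.1]
grip_width: 1.002
```

Emit:
jog_arm(targets=[[-10, 20, -20, 0, 0, 0], [-25, 50, -40, 0, 0, 0], [-45, 85, -50, 0, 0, 0], [-65, 120, -50, 0, 0, 0], [-80, 150, -50, 0, 0, 0]])

```text
t: 28.35
position: [0.4326, -0.29, 0.232]
ee_rot: [3.14, -0.001, 0.002]
wrist_force: [-0.2, 0.1, -0.4]
grip_width: 1.003
```

Run:
```python
exec(open("o.py").read())
s,d=shoot("scene","scene6"); t,_=shoot("top","top6")
W=cloud("scene",d).reshape(-1,3); B=W[(np.hypot(W[:,0]-.49,W[:,1]-.197)<.042)&(W[:,2]>.05)&(W[:,2]<.1)]
g=np.linalg.lstsq(np.c_[B[:,:2]-[.49,.197],np.ones(len(B))],B[:,2],rcond=None)[0]; print("plate now",g.round(4),len(B))
r=lambda im,x,y,w,h:cv2.resize(im[y:y+h,x:x+w],(400,300),interpolation=cv2.INTER_CUBIC)
cv2.imwrite("pics/crop7.png",np.vstack([np.hstack([r(s,280,250,80,60),r(s,335,155,92,69)]),np.hstack([r(t,318,193,80,60),cv2.resize(s,(400,300))])]))
hsv=cv2.cvtColor(t,cv2.COLOR_BGR2HSV);V=hsv[...,2]; q=(335,200,48,48)
c=big(sub(t,*q)&(hsv[...,1]<60)&(V>90)); print("foot",fitc(ray("top",cv2.convexHull(c)[:,0],.016)))
```

```text
{'t': np.float64(28.35), 'position': array([ 0.4326, -0.29  ,  0.232 ]), 'ee_rot': array([ 3.1397e+00, -6.0000e-04,  2.3000e-03]), 'wrist_force': array([-0.1738,  0.0711, -0.4226]), 'wrist_torque': array([ 0.0835,  0.0131, -0.0019]), 'grip_width': np.float64(1.0028)}
plate now [-0.0052 -0.0115  0.0803] 577
foot (514.7, -137.5, array([54.8, 55.7]))
```

View pics/crop7.png

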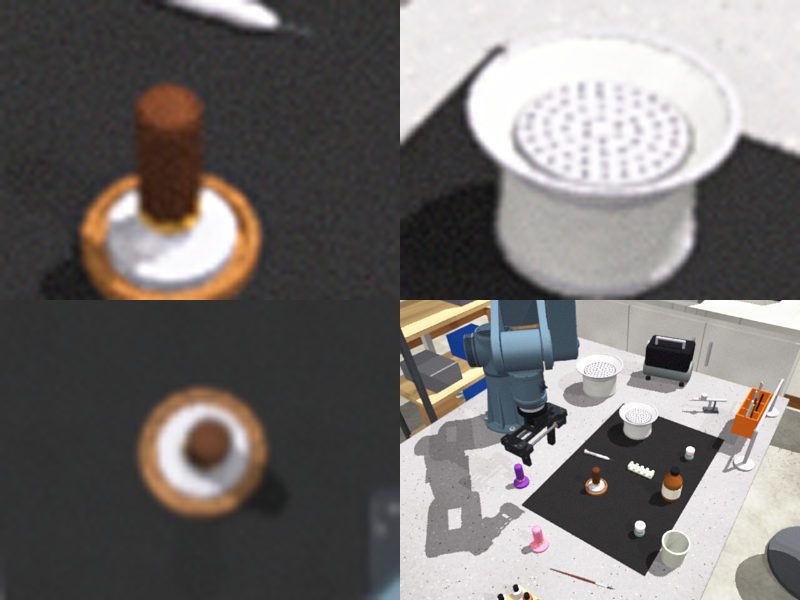

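The tamper stands upright in its rest: foot at (514.7, -137.5) mm, dish at (515, -137) mm. The plate is 6 mm lower and level within about 0.7°, the bystanders look unmoved, and the gripper is clear.

```bash
python3 -c "
from bench import robot
print(robot.sign_off())"
```

```text
the job is handed in; nothing more can be done
None
```

I pressed the plate home with the brown tamper, stood the tamper back in its rest, and handed the job in at about 28 s of the 61 s allowed.

- **Pressing:** The spring went solid at about 8 N. The sleeve slid about 6 mm at about 14 N and met the hard stop. I held about 21 N there for over a second; readings at the end of each move call stayed below about 22 N. The plate travelled about 24 mm in total, and then I let it come up slowly.
- **Last checks:**
  - By depth fit, the plate is about 6 mm lower than at the start. It is about 0.7° off level, compared with about 6° before.
  - The tamper stands upright in its rest, with its foot within 1 mm of the dish centre. It was set down with about 8 N.
  - By eye, the bystanders are where they were, and the open gripper is clear of everything.
- **Odd reading:** While the spring was compressing, the wrist showed a moment of about 0.15 N m. It dropped once the spring went solid, and nothing else disagreed.

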